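# Charge the mill jar with milling balls from a chute

## Robot

A 7-joint arm with a two-finger parallel gripper is mounted at the origin on the work surface. World frame = base frame: x ahead of the robot, y to its left, z up, the work surface at z = 0. Lengths are in m, angles in rad, forces in N, time in s.
With the tool pointing down it reaches from about 0.35 to 0.9 m from the base axis. Payload 19.9 kg.
Tool frame: the origin (TCP) lies between the finger pads; the fingertips stand 19 mm ahead of it and the grasp point (between the pads) is the TCP; z points along the fingers, y is the direction in which the jaws open and shut (so a half turn about z gives the same grasp; the last joint's range is limited). The gripper opens to 94 mm and grips with 3 to 60 N. Pads are 16 mm wide; open, the fingers measure 119 mm over their backs; the gripper's body (75 mm by 177 mm) begins 78 mm behind the grasp point.
Start: joints at [-1.169, 0.417, -0.01, 1.614, 0.005, 1.111, -0.053], TCP at [0.268, 0.565, 0.224] pointing down, gripper open.
Joint ranges: [-2.81, 2.81], [-0.39, 2.02], [-1.27, 1.25], [0.06, 2.57], [-1.19, 4.33], [0.19, 2], [-2.82, 2.82]. Speed limits (rad/s): [1.89, 1.89, 2.39, 2.39, 3.01, 3.01, 3.01].

## Interface

Orientations are given as a 3x3 rotation matrix whose columns are the frame's x, y, z axes.
In Python, from rig import robot gives the robot as it stands. Calls block until the motion is done:
- robot.move_ptp(position, orientation): joint-space move of the TCP to a pose.
- robot.move_linear(position, velocity=0.15, frame=None, threshold=None): straight line of the TCP; frame=None keeps the orientation; velocity is the mean speed in m/s. With threshold (N) it stops when the force on the tool has changed by that much, and returns True; else False.
- robot.goto_joints(angles): joint-space move.
- robot.gripper_to(opening): finger opening in m; the grip force is fixed at half the most; returns when the fingers have stopped.
- robot.pause(seconds).
- robot.ik(position, orientation): joint angles nearest the present ones, or None.
- robot.get_state(): the state.
- robot.grab_frame(name): name is "side" or "top"; returns the picture (384x512x3 uint8, red, green, blue); there is no depth.
- robot.camera_info(name): a dict with "fx", "fy", "cx", "cy" (pixels), "rvec" (rotation vector, rad) and "tvec" (3), from world to camera coordinates, as OpenCV has them. Camera axes: x right, y down, z forward; pixel columns grow to the right and rows downward; lengths in m; the calibration is good to about 2 mm. A picture is of the moment at which its call begins. camera_info takes no time and is no camera call.
A pose or a line that the arm cannot do raises robot.PlanningError and nothing moves.
- robot.sign_off(): hands the job in, once; it reports no verdict.
The state is a dict: "time": time; "qpos": joint angles; "joint_vel": joint speeds; "effort": joint torques, N m; "ee_pos": TCP position; "tool_rot": TCP orientation; "force": force on the tool from outside, world axes, zero at the start; "moment": the same for the moment, N m; "opening": finger opening in m.
Only numpy, scipy, OpenCV 4.12 (cv2) and the standard library are available. Lean on these libraries where they do the work, as an engineer would, in place of code of your own. Each camera call takes 0.05 s, during which the arm holds its last target.

## Task

Swing the cover of the clear mill jar right aside, then pick up the steel chute by its wooden handle and tip it with its spout at the jar's mouth so that all four milling balls roll into the jar, without touching the balls with the gripper. Stand the empty chute back on its feet on the table, leave the cover open, and do not disturb the other things on the table.

Things in the scene. Friction and masses are not known exactly. Their poses are not given: they have to be found in the camera images.
- jar_mouth (a point): Centre of the round mouth of the clear mill jar, at its rim, 127 mm above the table. Mouth 56 mm wide inside; neck 64 mm outside, 17 mm tall; below it the jar widens to 100 mm. Fixed on a round steel base 144 mm across, 12 mm high. Own x axis points from the mouth to the cover's pivot post, z up.
- cover_pivot (a point): Top of the 12 mm post on which the jar's steel cover turns, 62 mm from the mouth's centre, at rim height. The cover swings level just above the rim (top face 7 mm above it): a 64 mm disc centred 62 mm from the pivot, on a 22 mm wide arm; its hub is 22 mm across and 12 mm above the rim.
- cover_tab (a point): Centre of the upright tab near the cover's outer edge, 84 mm from the pivot and 22 mm above the rim. The tab is 10 mm thick across its swing, 18 mm long, and its top is 38 mm above the rim; push it sideways (or pinch it) to swing the cover.
- cover (a joint): Angle of the cover in rad: 0 lies over the mouth, grows counter-clockwise seen from above up to a stop at 2.4; the mouth is wholly clear beyond about 1.05. It stays where it is left (friction 0.08 N m).
- chute_grip (a point): Point to grip on the steel chute: mid-handle, 82 mm above the table as it stands. The wooden handle is an upright block 48 mm long (own x), 16 mm wide (own y), top at 98 mm, on a bridge over the channel. Own x points to the open spout, z up when standing. Chute: 0.22 kg, 190 mm long, 35 mm wide, on two cross feet 60 mm wide, 84 mm behind and 44 mm ahead of this point.
- chute_lip (a point): Middle of the channel floor's front edge at the open spout: 98 mm ahead (own x) of the handle point, 45 mm below it. Straight channel, 27 mm wide inside, 26 mm deep, sheet 4 mm, rear closed. Standing, its floor slopes 8 degrees down to the rear, so the balls stay in; they roll out once the spout is tipped below level.
- ball0_center (a point): Centre of one of four white alumina milling balls, 20 mm across, about 15 g, in a row against the closed rear end of the chute.
- ball1_center (a point): Centre of one of four white alumina milling balls, 20 mm across, about 15 g, in a row against the closed rear end of the chute.
- ball2_center (a point): Centre of one of four white alumina milling balls, 20 mm across, about 15 g, in a row against the closed rear end of the chute.
- ball3_center (a point): Centre of one of four white alumina milling balls, 20 mm across, about 15 g, in a row against the closed rear end of the chute.
- glaze_jar: Bystander: small lidded glaze jar, 50 mm across, 70 mm tall; origin at the centre of its underside. To be left alone.
- cup: Bystander: brown paper-board cup, 68 mm across the rim, 85 mm tall; origin at the centre of its underside. To be left alone.
- pinch_pot: Bystander: pale pinch pot, 100 mm across, 55 mm tall; origin at the centre of its underside. To be left alone.
- dish: Bystander: grey clay dish, 120 mm across, 18 mm tall; origin at the centre of its underside. To be left alone.
- brush: Bystander: paint brush lying flat, 200 mm long; origin at the centre of its underside. To be left alone.
- slip_bottle: Bystander: grey slip bottle, 60 mm across, 120 mm tall; origin at the centre of its underside. To be left alone.
Things that resemble listed ones, but are neither listed nor needed, are in the scene too. There is more than one size of the part that bears jar_mouth; the job needs the middle-sized.

How it is judged:
On the way, in this order (a step that is already met when the one before it is completed fails the run):
1. the cover is swung aside (beyond 1.0 rad) (value of joint cover above 1 rad), for 0.2 s.
2. all four balls are in the jar while the chute's spout is still within 80 mm of the mouth, tipped by more than 0.2 rad (horizontal distance between each of ball0_center, ball1_center, ball2_center, ball3_center and jar_mouth below 0.046 m and height (world z) of each of ball0_center, ball1_center, ball2_center, ball3_center below 0.1 m and distance between chute_lip and jar_mouth below 0.08 m and angle between chute_grip's own z axis and vertical above 0.2 rad), for 0.1 s.
At the end, for the whole second after the job is handed in: All four balls are inside the jar (centres within 46 mm of its axis and below 100 mm height), the cover is still swung open beyond 1.0 rad, and the chute stands at rest on its feet on the table (handle point 76 to 88 mm high, within 0.1 rad of upright) (horizontal distance between each of ball0_center, ball1_center, ball2_center, ball3_center and jar_mouth below 0.046 m and height (world z) of each of ball0_center, ball1_center, ball2_center, ball3_center below 0.1 m and value of joint cover above 1 rad and height (world z) of chute_grip between 0.076 and 0.088 m and angle between chute_grip's own z axis and vertical below 0.1 rad and linear speed of chute below 0.02 m/s); the robot touches nothing.
It fails at once if a milling ball is touched by the gripper (contact force between the fingers and ball0 above 0.3 N or contact force between the fingers and ball1 above 0.3 N or contact force between the fingers and ball2 above 0.3 N or contact force between the fingers and ball3 above 0.3 N).
It fails at once if a bystander is moved by more than 30 mm (distance of any of glaze_jar, cup, pinch_pot, dish, brush, slip_bottle from where it was at the start of the episode above 0.03 m).
It also fails if it takes over 64 s, if anything falls off the work surface, if the arm or the gripper's body presses on something with over 40 N, if the wrist force passes 120 N, or if a joint passes its speed limit or range.

## Working session

There is one attempt and no reset: what is moved stays moved. The work goes in short steps, each a Python script; the robot and the scene stay as the last script left them, time stands still between calls to the robot, and variables do not carry over. Pictures are saved under pics/ and viewed, and the job is handed in when it is done.

```bash
ls; mkdir -p pics; python3 - <<'E'
from rig import robot
import cv2,numpy as np
for n in("side","top"):
    f=robot.grab_frame(n); cv2.imwrite(f"pics/{n}0.png",cv2.resize(f[:,:,::-1],(800,600),interpolation=cv2.INTER_CUBIC)); np.save(f"pics/{n}0.npy",f)
    c=robot.camera_info(n); R=cv2.Rodrigues(np.array(c["rvec"]))[0]; print(n,c,-R.T@np.array(c["tvec"]))
s=robot.get_state();print(s["time"],s["ee_pos"],s["tool_rot"])
E
```

```text
pics
side {'fx': 353.4276160064206, 'fy': 353.4276160064206, 'cx': 256.08812076238127, 'cy': 194.07723809578894, 'rvec': array([ 2.03486741, -0.85245621,  0.44051287]), 'tvec': array([-0.31948   ,  0.35108882,  0.53574176])} [ 0.05481084 -0.40090929  0.59043846]
top {'fx': 431.2328368960245, 'fy': 431.2328368960245, 'cx': 255.83711738601752, 'cy': 186.92419103019907, 'rvec': array([ 2.10998584, -2.16657395,  0.17913527]), 'tvec': array([0.10589109, 0.55193856, 1.17386513])} [0.35702178 0.09909425 1.2476074 ]
0.1 [0.26767289 0.56443576 0.2238919 ] [[-9.03555024e-01  4.28471894e-01 -3.93007932e-04]
 [ 4.28472067e-01  9.03554456e-01 -1.01645933e-03]
 [-8.04201879e-05 -1.08681986e-03 -9.99999406e-01]]
```

View pics/side0.png

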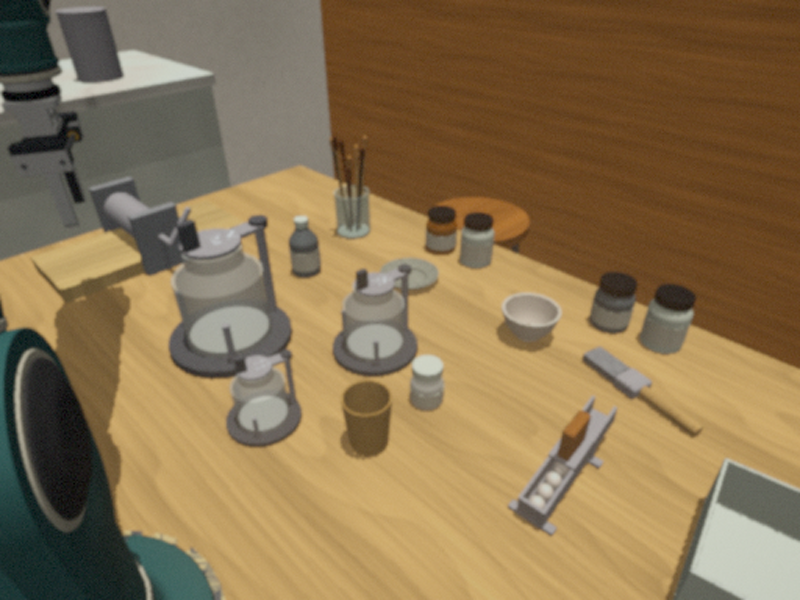

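View pics/top0.png

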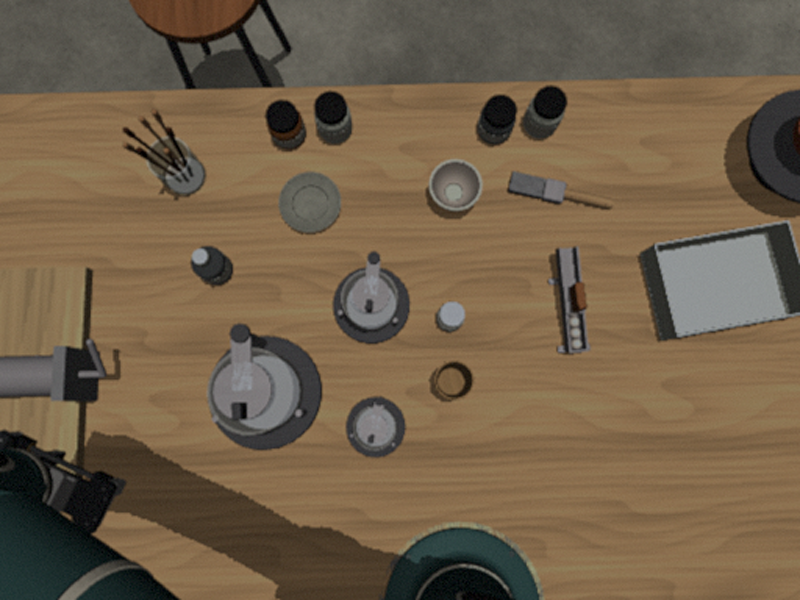

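The side view shows three jars, with the middle one at about (375,320), and the chute at (565,460) with its balls at the near end. In the top view the middle jar is at (371,305) and the chute at (573,300), with its spout pointing up (+x). I'll zoom in next.

```bash
cat > h.py <<'E'
from rig import robot
import cv2,numpy as np
class Cam:
    def __init__(s,n):
        c=robot.camera_info(n); s.K=np.array([[c["fx"],0,c["cx"]],[0,c["fy"],c["cy"]],[0,0,1]]); s.rv=np.array(c["rvec"]);s.t=np.array(c["tvec"])
        s.R=cv2.Rodrigues(s.rv)[0]; s.o=-s.R.T@s.t
    def ray(s,u,v):
        d=s.R.T@np.linalg.solve(s.K,[u,v,1]); return d/np.linalg.norm(d)
    def plane(s,u,v,z):
        d=s.ray(u,v); return s.o+d*(z-s.o[2])/d[2]
    def proj(s,P): return cv2.projectPoints(np.atleast_2d(P).astype(float),s.rv,s.t,s.K,None)[0][:,0]
side,top=Cam("side"),Cam("top")
def tri(us,ut):
    A=np.zeros((3,3));b=np.zeros(3)
    for c,u in((side,us),(top,ut)):
        d=c.ray(*u);M=np.eye(3)-np.outer(d,d);A+=M;b+=M@c.o
    return np.linalg.solve(A,b)
def crop(f,x0,y0,x1,y1,k,name):
    g=cv2.resize(f[y0:y1,x0:x1,::-1],None,fx=k,fy=k,interpolation=cv2.INTER_CUBIC)
    for x in range((x0+9)//10*10,x1,10): cv2.putText(g,str(x),(int((x+.5-x0)*k)-10,10),0,.35,(0,0,255),1);cv2.line(g,(int((x+.5-x0)*k),12),(int((x+.5-x0)*k),18),(0,0,255),1)
    for y in range((y0+9)//10*10,y1,10): cv2.putText(g,str(y),(0,int((y+.5-y0)*k)+4),0,.35,(0,0,255),1);cv2.line(g,(24,int((y+.5-y0)*k)),(30,int((y+.5-y0)*k)),(0,0,255),1)
    cv2.imwrite(name,g)
E
python3 - <<'E'
from h import *
t=np.load("pics/top0.npy");s=np.load("pics/side0.npy")
a="pics/c_%s.png"
crop(t,205,155,270,225,8,a%"tj");crop(t,340,150,390,235,7,a%"tc")
crop(s,205,160,275,240,7,a%"sj");crop(s,320,245,400,345,6,a%"sc")
E
```

```text
(no output)
```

View pics/c_tj.png

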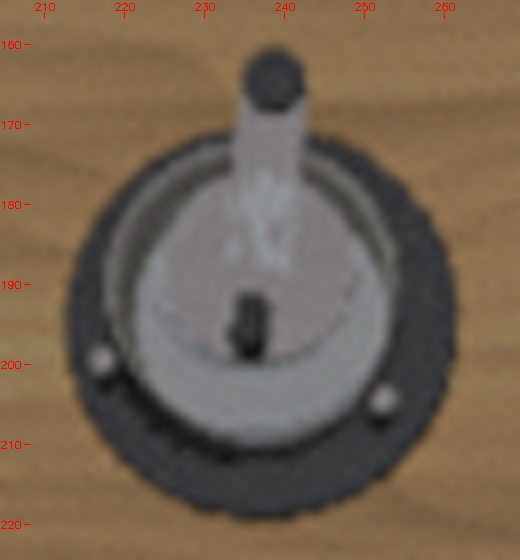

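View pics/c_tc.png

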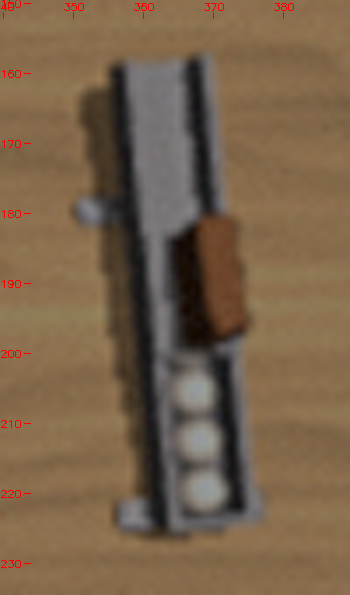

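View pics/c_sj.png

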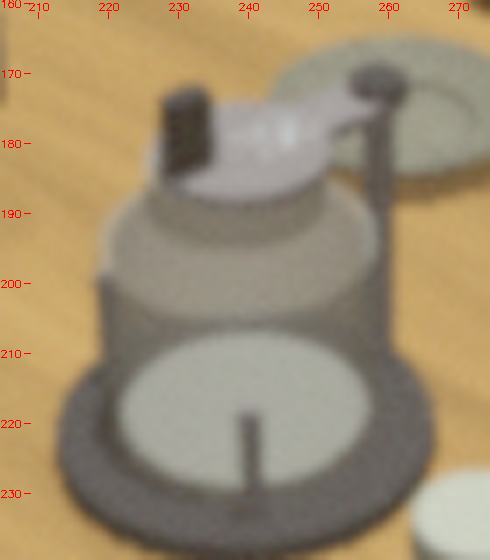

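View pics/c_sc.png

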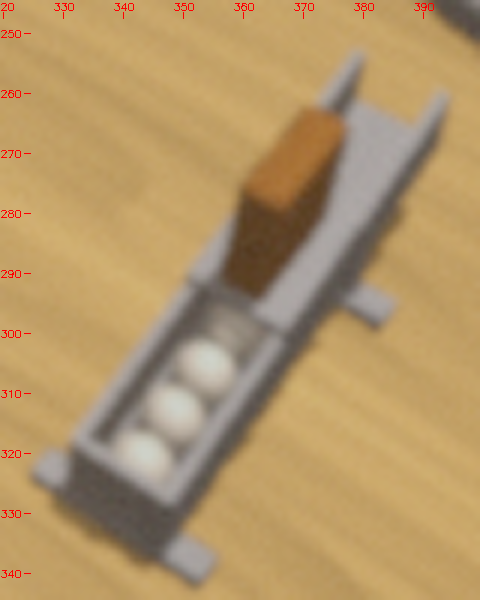

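```bash
python3 - <<'E'
from h import *
t=np.load("pics/top0.npy");s=np.load("pics/side0.npy")
# base
sub=t[155:225,205:270].astype(int); mx=sub.max(2); wood=(sub[:,:,0]-sub[:,:,2])>22
m=(~wood).astype(np.uint8)
yy,xx=np.mgrid[155:225,205:270]; 
m[(yy<170)]=0
c=max(cv2.findContours(m,0,2)[0],key=cv2.contourArea)[:,0]+[205,155]
c=c[c[:,1]>173]
el=cv2.fitEllipse(cv2.convexHull(c.astype(np.int32)));print("base",el,top.plane(*el[0],.012), np.mean(el[1])/431*1.236)
# hub
h=((mx<75)&(yy<171)&(abs(xx-238)<7)); print("hub px",xx[h].mean(),yy[h].mean(),h.sum(),top.plane(xx[h].mean(),yy[h].mean(),.139))
tb=((mx<70)&(yy>189)&(yy<200)&(abs(xx-235)<5)); print("tab px",xx[tb].mean(),yy[tb].mean())
print("hub tri",tri((258.5,171.5),(238.5,164.5)))
# handle
for n,f,(x0,y0,x1,y1),cam in(("top",t,(340,150,390,235),top),("side",s,(340,245,385,300),side)):
    q=f[y0:y1,x0:x1].astype(int); hsv=cv2.cvtColor(f[y0:y1,x0:x1],cv2.COLOR_RGB2HSV)
    b=((q[:,:,0]-q[:,:,2]>45)&(hsv[:,:,1]>(140 if n=="top" else 150))&(q[:,:,0]>75)).astype(np.uint8)
    cs=cv2.findContours(b,0,2)[0]; k=max(cs,key=cv2.contourArea); k=k+np.array([x0,y0])
    r=cv2.minAreaRect(k);M=cv2.moments(k);ce=(M['m10']/M['m00'],M['m01']/M['m00']);print(n,r,ce,cam.plane(*ce,.098))
    print([cam.plane(*p,.098).round(4)[:2] for p in cv2.boxPoints(r)])
# balls
for p in((367.3,205),(367.8,212.3),(368.5,219.5)): print("ball",top.plane(*p,.035))
# walls top edges at rear and front (top view) 
E
```

```text
base ((237.33509826660156, 194.81069946289062), (48.25929260253906, 48.7478141784668), 23.662391662597656) [0.5382372  0.14519194 0.012     ] 0.13909603710130305
hub px 238.88372093023256 164.88372093023256 43 [0.59892852 0.13482391 0.139     ]
tab px 235.77777777777777 195.66666666666666
hub tri [0.60105017 0.13598897 0.13405912]
top ((371.1158447265625, 188.54269409179688), (15.46041488647461, 4.969419002532959), 83.6598129272461) (371.13793103448273, 188.54310344827587) [ 0.53321532 -0.21966865  0.098     ]
[array([ 0.5538, -0.212 ]), array([ 0.5549, -0.2255]), array([ 0.5128, -0.2271]), array([ 0.5117, -0.2137])]
side ((366.0461730957031, 277.1692199707031), (10.915055274963379, 30.760610580444336), 29.744882583618164) (368.0480307396734, 274.36215177713734) [ 0.52054264 -0.22575986  0.098     ]
[array([ 0.4745, -0.224 ]), array([ 0.552 , -0.2094]), array([ 0.5518, -0.2295]), array([ 0.4756, -0.2423])]
ball [ 0.49602918 -0.22296231  0.035     ]
ball [ 0.47527362 -0.22295202  0.035     ]
ball [ 0.45489867 -0.22352459  0.035     ]
```

```bash
cat >> h.py <<'E'
MOUTH=np.array([.5385,.1450]); PIV=np.array([.5993,.1350])
from scipy.spatial.transform import Rotation as Rn
def chuteR(yaw,tip): # chute frame: x to spout, tip = nose-down
    return (Rn.from_euler('z',yaw)*Rn.from_euler('y',tip)).as_matrix()
def tool_from_chute(Rc,s=1): # tool z=-chute z, y = s*chute y
    y=s*Rc[:,1];z=-Rc[:,2];return np.c_[np.cross(y,z),y,z]
def tcp_for_lip(lip,Rc,g=np.zeros(3)): # g: TCP in grip-point frame
    return np.array(lip)-Rc@np.array([.098,0,-.045])+Rc@g
def pushR(a): # tool y radial, x tangential
    y=np.array([np.cos(a),np.sin(a),0]);z=np.array([0,0,-1.]);return np.c_[np.cross(y,z),y,z]
E
python3 - <<'E'
from h import *
L=tri((360,253.5),(357,159));R=tri((393,260),(369.5,158));print("front tips",L,R)
for p in((288,202),(289.5,244),(291,118)):print(top.plane(*p,.06))
u=PIV-MOUTH;print(np.linalg.norm(u),np.degrees(np.arctan2(u[1],u[0])))
for z,r in((.149,.084),):
    a=np.arctan2(-u[1],-u[0]);P=np.r_[PIV+r*np.array([np.cos(a),np.sin(a)]),.165];print(P,top.proj(P),side.proj(P))
print(top.proj([*MOUTH,.012]),side.proj([*PIV,.139]), side.proj([.5335,-.2195,.098]))
y0=np.radians(2)
# predicted chute points for yaw options
for yw in(0,2,4):
    Rc=chuteR(np.radians(yw),0);g=np.array([.5335,-.2195,.082])
    for nm,o in(("lip",[.098,0,-.045]),("Lwall",[.098,.0155,-.02]),("Rwall",[.098,-.0155,-.02]),("rfootL",[-.084,.03,-.078]),("ffootR",[.044,-.03,-.078])):
        P=g+Rc@o;print(yw,nm,top.proj(P).round(1),side.proj(P).round(1))
a0=np.arctan2(-u[1],-u[0])
print("push")
for s in(0,np.pi):
  print([None if (q:=robot.ik(np.r_[PIV+.084*np.array([np.cos(a),np.sin(a)]),.168],pushR(a+s))) is None else q.round(2) for a in a0+np.linspace(-.3,2.2,5)])
print("grasp")
for s in(1,-1):
  print(s,robot.ik([.5335,-.2195,.083],tool_from_chute(chuteR(y0,0),s)))
  for yw in(0,20,45,70,90):
    print(yw,end=' ')
    for tip in(0,15,30,45):
      Rc=chuteR(np.radians(yw),np.radians(tip));lip=np.r_[MOUTH,.145]-.012*np.array([np.cos(np.radians(yw)),np.sin(np.radians(yw)),0])
      q=robot.ik(tcp_for_lip(lip,Rc),tool_from_chute(Rc,s));print(tip,None if q is None else q.round(2),end='; ')
    print()
E
```

```text
front tips [ 0.61140305 -0.18117229  0.06263316] [ 0.62521206 -0.23019161  0.06322929]
[0.50733931 0.00324203 0.06      ]
[0.39169128 0.00362252 0.06      ]
[ 0.74959273 -0.01475384  0.06      ]
0.06161688080388368 -9.340026172805286
[0.51641362 0.14863263 0.165     ] [[233.72364625 194.664557  ]] [[229.41440692 171.50864322]]
[[237.39960932 194.71915451]] [[258.29664411 170.19889375]] [[368.64647042 268.89197144]]
0 lip [[363.1 158.2]] [[387.5 264.8]]
0 Lwall [[359.8 156.3]] [[383.1 252.6]]
0 Rwall [[370.7 156. ]] [[396.9 260. ]]
0 rfootL [[354.1 222.6]] [[323.9 318. ]]
0 ffootR [[371.7 178.5]] [[384.9 297.4]]
2 lip [[361.9 158.2]] [[386. 264.]]
2 Lwall [[358.6 156.6]] [[381.5 252. ]]
2 Rwall [[369.5 155.9]] [[395.4 259. ]]
2 rfootL [[355.1 222.9]] [[324.9 319.2]]
2 ffootR [[371.2 178.1]] [[384.5 296.7]]
4 lip [[360.7 158.3]] [[384.5 263.2]]
4 Lwall [[357.4 156.8]] [[379.8 251.4]]
4 Rwall [[368.3 155.8]] [[393.9 258.1]]
4 rfootL [[356.2 223.2]] [[325.9 320.4]]
4 ffootR [[370.6 177.8]] [[384. 296.]]
push
[array([-0.34,  0.35, -0.04,  1.85,  0.02,  0.94,  2.29]), array([ 0.55,  0.54, 
[... 1933 characters left out ...]
-0.17  1.27 -1.35]; 30 [-0.77  0.55  0.63  1.62 -0.2   1.59 -1.3 ]; 45 [-0.71  0.76  0.64  1.39 -0.22  1.9  -1.24]; 
45 0 [-0.73  0.19  0.58  2.05 -0.13  0.94 -0.87]; 15 [-0.78  0.34  0.58  1.85 -0.04  1.23 -0.97]; 30 [-0.81  0.52  0.59  1.65 -0.01  1.5  -1.  ]; 45 [-0.8   0.71  0.6   1.44  0.03  1.77 -0.98]; 
70 0 [-0.64  0.27  0.58  1.97 -0.18  0.96 -0.32]; 15 [-0.8   0.35  0.62  1.84  0.02  1.15 -0.55]; 30 [-0.86  0.48  0.59  1.7   0.16  1.36 -0.7 ]; 45 [-0.91  0.63  0.57  1.56  0.25  1.56 -0.76]; 
90 0 [-0.58  0.34  0.55  1.88 -0.21  0.98  0.07]; 15 [-0.75  0.35  0.56  1.83  0.08  1.07 -0.25]; 30 [-0.91  0.43  0.6   1.77  0.27  1.21 -0.46]; 45 [-1.01  0.55  0.59  1.69  0.41  1.36 -0.6 ];
```

```bash
python3 - <<'E'
from h import *
L=tri((380,253.5),(357,159));R=tri((393,260),(369.4,158));print("front tips",L,R,(L+R)/2)
f=top.plane(350.9,180,.006);r=top.plane(357,222.8,.006);print("feet",f,r,np.degrees(np.arctan2((f-r)[1],(f-r)[0])))
b=[tri((344,320.5),(368.7,219.7)),tri((354,305.5),(367.4,205.3))];print(b,np.degrees(np.arctan2(*(b[1]-b[0])[[1,0]])))
m=(L+R)/2; g=np.array([.5335,-.2195]);print(np.degrees(np.arctan2(m[1]-g[1],m[0]-g[0])),np.degrees(np.arctan2(m[1]-b[0][1],m[0]-b[0][0])))
E
```

```text
front tips [ 0.62593114 -0.19817599  0.05902415] [ 0.62533052 -0.23005703  0.06303026] [ 0.62563083 -0.21411651  0.0610272 ]
feet [ 0.57416122 -0.18770152  0.006     ] [ 0.4486167  -0.19745733  0.006     ] 4.4434130503445095
[array([ 0.45545171, -0.2268603 ,  0.02636141]), array([ 0.4953219 , -0.22394084,  0.03056817])] 4.187957466942325
3.3441675030332245 4.282575498928347
```

```bash
python3 - <<'E'
from h import *
u=PIV-MOUTH;a0=np.arctan2(-u[1],-u[0])
P=lambda a,z:np.r_[PIV+.084*np.array([np.cos(a),np.sin(a)]),z]
s=robot.get_state();print(s["time"])
robot.move_linear(s["ee_pos"]+[0,0,.13],velocity=.3)
robot.gripper_to(0)
robot.move_ptp(P(a0-.45,.30),pushR(a0-.45+np.pi))
robot.move_linear(P(a0-.45,.166),velocity=.2)
print(robot.get_state()["time"],robot.get_state()["force"],robot.get_state()["opening"])
for a in np.linspace(-.15,1.95,8):
    robot.move_linear(P(a0+a,.166),velocity=.1,frame=pushR(a0+a+np.pi))
    s=robot.get_state();print(round(s["time"],2),round(a,2),s["force"].round(2))
robot.move_linear(P(a0+1.75,.166),velocity=.15)
robot.move_linear(P(a0+1.75,.27),velocity=.3)
f=robot.grab_frame("top");crop(f,195,130,295,230,6,"pics/t1.png")
f=robot.grab_frame("side");crop(f,195,130,295,230,6,"pics/s1.png")
print(robot.get_state()["time"])
E
```

```text
0.1
4.6167 [0.5456987  1.35823115 0.34795954] 4.322235095748615e-05
5.07 -0.15 [ 0.38 -0.11  0.49]
5.52 0.15 [ 0.72 -0.23  0.01]
5.97 0.45 [0.08 0.2  0.21]
6.42 0.75 [-0.13  0.86  0.89]
6.87 1.05 [-0.92  0.7   0.46]
7.32 1.35 [-0.4  -0.31  0.04]
7.77 1.65 [-0.08  0.9  -0.82]
8.22 1.95 [ 0.71 -0.1  -0.91]
9.075
```

View pics/t1.png

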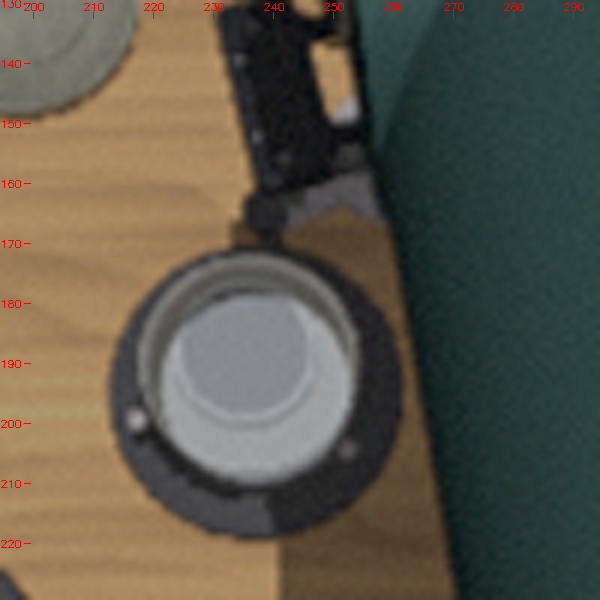

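View pics/s1.png

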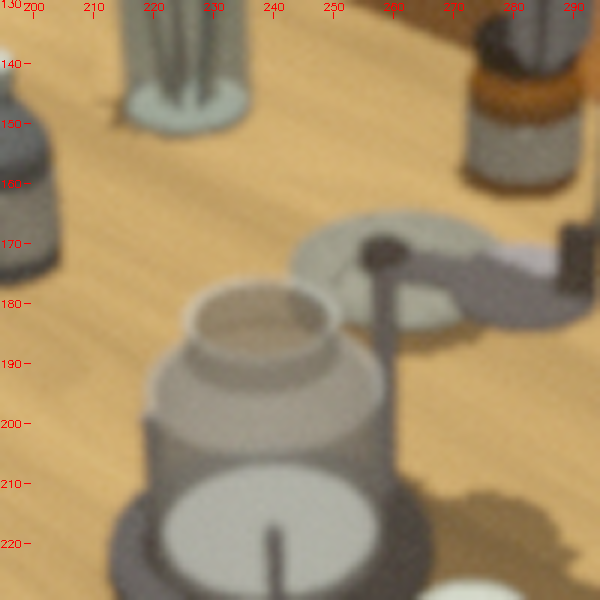

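```bash
python3 - <<'E'
from h import *
print(top.proj([*MOUTH,.127]),side.proj([*MOUTH,.127]))
print(top.plane(236,188,.127),side.plane(238.2,182.7,.127))
s=robot.get_state();print(s["time"],s["ee_pos"],s["qpos"].round(2))
Rc=chuteR(np.radians(4),0)
for sg in(1,-1):
  for z in(.083,.2): print(sg,z,robot.ik([.5335,-.2203,z],tool_from_chute(Rc,sg)))
E
```

```text
[[235.64980152 188.41176939]] [[237.94129416 182.11007981]]
[0.53957335 0.14405773 0.127     ] [0.53712061 0.14258675 0.127     ]
9.075 [0.6002788  0.05105003 0.26910673] [-0.16  0.34  0.03  1.62 -0.01  1.18  1.66]
1 0.083 [ 0.22135217  0.50852468  0.14947783  1.85107601 -0.10231609  0.78936849
  2.06494281]
1 0.2 [ 0.19941466  0.35934012  0.1739349   1.76651235 -0.07139942  1.02185274
  2.04035332]
-1 0.083 [-0.41777052  0.80628858  1.07997498  1.87112904 -0.84876924  1.01251302
 -0.46392919]
-1 0.2 [-0.44333708  0.58115602  1.08496277  1.78611679 -0.56739314  1.12739686
 -0.67008805]
```

```bash
python3 - <<'E'
from h import *
Rt=tool_from_chute(chuteR(np.radians(4),0),1)
robot.move_linear([.6,.0,.30],velocity=.3)
robot.gripper_to(.06)
robot.move_ptp([.5335,-.2203,.22],Rt)
print(robot.move_linear([.5335,-.2203,.084],velocity=.12,threshold=8))
for n in("top","side"):
    f=robot.grab_frame(n)
    crop(f,330,140,410,240,6,"pics/t2.png") if n=="top" else crop(f,310,230,420,345,5,"pics/s2.png")
s=robot.get_state();print(s["time"],s["ee_pos"],s["force"])
E
```

```text
False
12.7917 [ 0.53384252 -0.22042861  0.08464954] [ 0.38937766  0.41247305 -0.1288818 ]
```

View pics/s2.png

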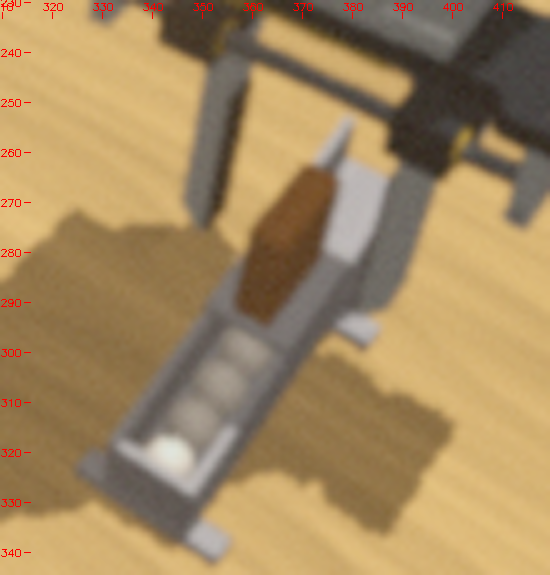

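```bash
cat >> h.py <<'E'
G=np.array([0.,0,.0025]); YW=np.radians(30); HD=np.array([np.cos(YW),np.sin(YW),0])
def pour(tip,lz,back=.014):
    Rc=chuteR(YW,np.radians(tip)); return tcp_for_lip(np.r_[MOUTH,lz]-back*HD,Rc,G),tool_from_chute(Rc,1)
E
python3 - <<'E'
from h import *
robot.gripper_to(0.0)
s=robot.get_state();print(s["opening"],s["time"],s["ee_pos"],s["force"])
robot.move_linear(s["ee_pos"]+[0,0,.03],velocity=.06)
robot.move_linear(s["ee_pos"]+[0,0,.20],velocity=.2)
print(robot.get_state()["opening"],robot.get_state()["force"])
p,R=pour(0,.25);robot.move_linear(p,velocity=.16,frame=R)
p,R=pour(0,.165);robot.move_linear(p,velocity=.12,frame=R)
for n in("top","side"):
    f=robot.grab_frame(n);crop(f,195,130,305,240,5,f"pics/{n}3.png")
s=robot.get_state();print(s["time"],s["ee_pos"],s["force"])
l=p-R@np.zeros(3);lip=np.r_[MOUTH,.165]-.014*HD;print(top.proj(lip),side.proj(lip))
E
```

```text
0.016489197691662585 13.5417 [ 0.53348789 -0.22023901  0.08394789] [-0.5282992   0.11766878 -0.7770889 ]
0.015728050947220715 [ 0.08492534  0.23175529 -2.70118117]
18.3167 [0.44190346 0.08907842 0.21321918] [ 0.37779881 -1.00932545 -2.52922492]
[[237.8372236  190.67580466]] [[235.60455498 171.5626591 ]]
```

View pics/top3.png

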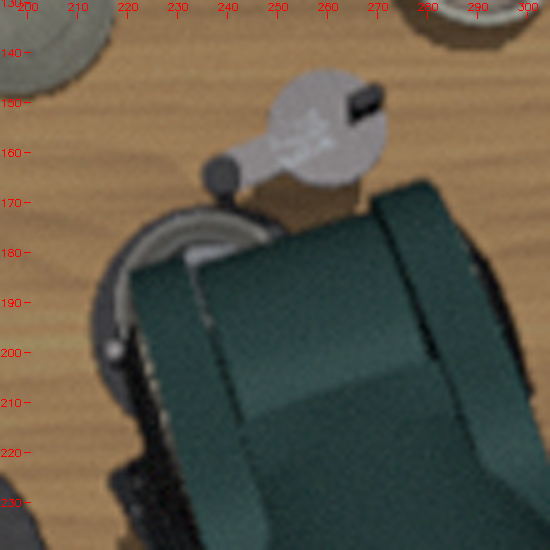

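View pics/side3.png

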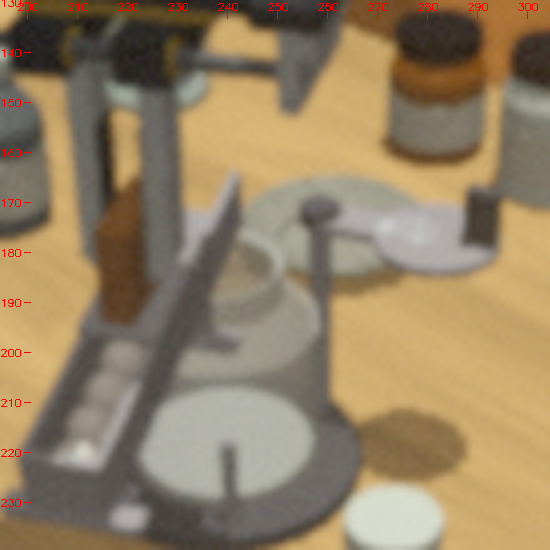

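The four balls are still in the chute, and the right wall tip is at (241.5,165). I'll compare that with the prediction and then start tipping.

```bash
python3 - <<'E'
from h import *
Rc=chuteR(YW,0);s=robot.get_state();g=s["ee_pos"]-Rc@G
for o in([.0944,-.0155,-.0195],[.098,0,-.045],[.044,-.03,-.079]): print(side.proj(g+Rc@np.array(o)))
prev=0
p,R=pour(0,.141);print(robot.move_linear(p,velocity=.06,frame=R,threshold=10))
for n in("side",):
    f=robot.grab_frame(n);crop(f,195,130,305,240,5,f"pics/{n}4.png")
s=robot.get_state();print(s["time"],s["force"])
E
```

```text
[[241.25025491 163.25843916]]
[[235.69505454 171.22456496]]
[[241.7757263  197.68340762]]
False
18.9167 [-0.02516695  0.30698368 -2.85138641]
```

View pics/side4.png

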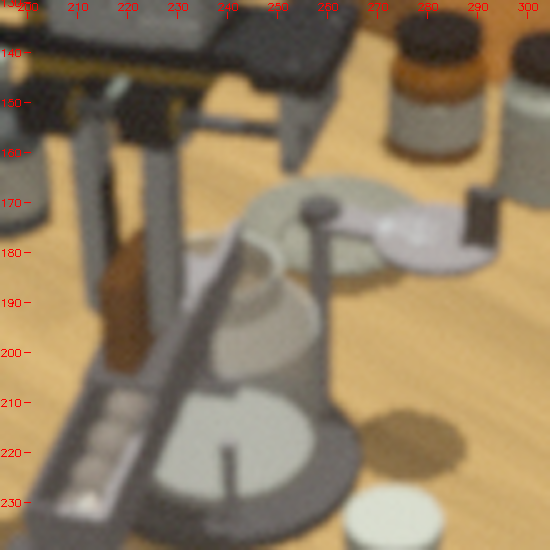

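```bash
python3 - <<'E'
from h import *
for tip,v in((7,.03),(10,.02),(12,.012),(14,.012),(16,.012),(19,.015)):
    p,R=pour(tip,.141);robot.move_linear(p,velocity=v,frame=R)
robot.pause(.5)
f=robot.grab_frame("side");crop(f,195,130,305,240,5,"pics/side5.png")
s=robot.get_state();print(s["time"],s["force"])
E
```

```text
22.425 [-0.49102022  0.40252732 -2.06517416]
```

View pics/side5.png

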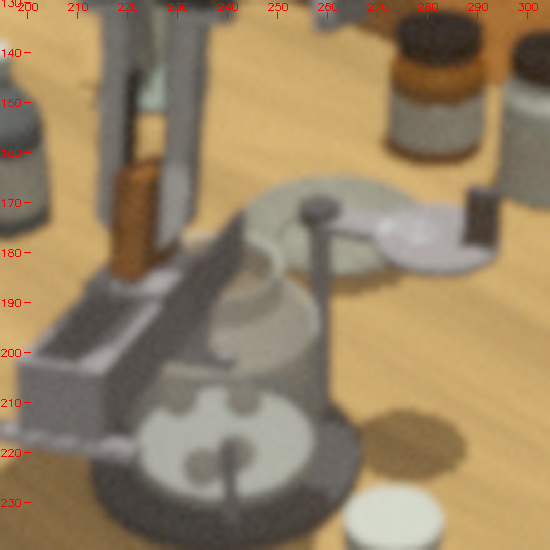

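All four balls show as grey discs in the jar, at about (230,210), (244,210), (235,222) and (242,220). The load also fell by about 0.6 N, which matches four balls. Now I'll return the chute.

```bash
python3 - <<'E'
from h import *
p,R=pour(19,.19);robot.move_linear(p,velocity=.12,frame=R)
p,R=pour(0,.25);robot.move_linear(p,velocity=.12,frame=R)
Rt=tool_from_chute(chuteR(np.radians(4),0),1)
robot.move_linear([.5335,-.2203,.20],velocity=.2,frame=Rt)
robot.move_linear([.5335,-.2203,.095],velocity=.12)
print(robot.move_linear([.5335,-.2203,.0815],velocity=.03,threshold=4))
s=robot.get_state();print(s["time"],s["ee_pos"],s["force"])
for n in("top","side"):
    f=robot.grab_frame(n)
    crop(f,330,140,410,240,6,"pics/t6.png") if n=="top" else crop(f,310,230,420,345,5,"pics/s6.png")
E
```

```text
True
26.75 [ 0.53358933 -0.22026783  0.08349263] [ 2.24594924 -0.18680804  0.65945739]
```

View pics/s6.png

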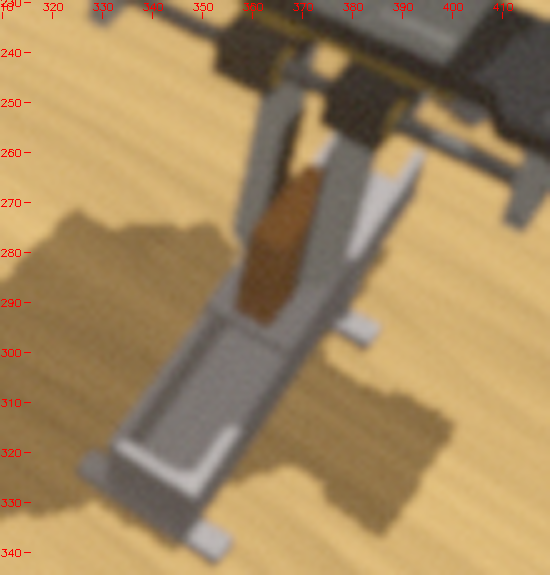

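The chute is empty and back on the table, with its feet at (385,295) and (352,338) as before. I'll release and retreat.

```bash
python3 - <<'E'
from h import *
robot.gripper_to(.06); p=robot.get_state()["ee_pos"]
robot.move_linear(p+[0,0,.15],velocity=.12)
robot.move_linear([.45,-.42,.30],velocity=.3)
robot.pause(.5)
for n in("top","side"):
    f=robot.grab_frame(n);cv2.imwrite(f"pics/{n}7.png",cv2.resize(f[:,:,::-1],(800,600),interpolation=cv2.INTER_CUBIC))
    o=np.load(f"pics/{n}0.npy");print(n,np.abs(f.astype(int)-o).mean())
    if n=="top":crop(f,195,130,295,230,6,"pics/t7c.png")
print(robot.get_state()["time"],robot.get_state()["opening"])
E
```

```text
top 13.155224270290798
side 9.270529852973091
30.5917 0.0602688537978029
```

View pics/side7.png

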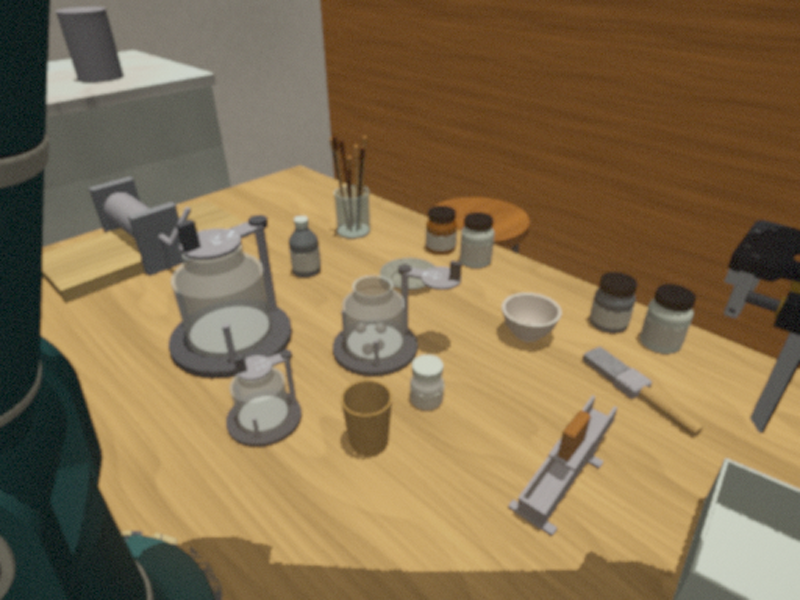

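View pics/top7.png

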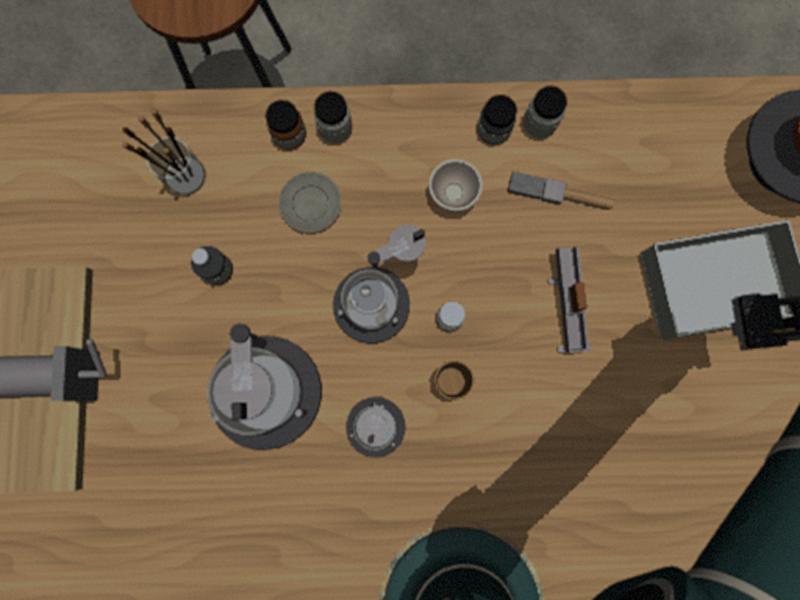

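View pics/t7c.png

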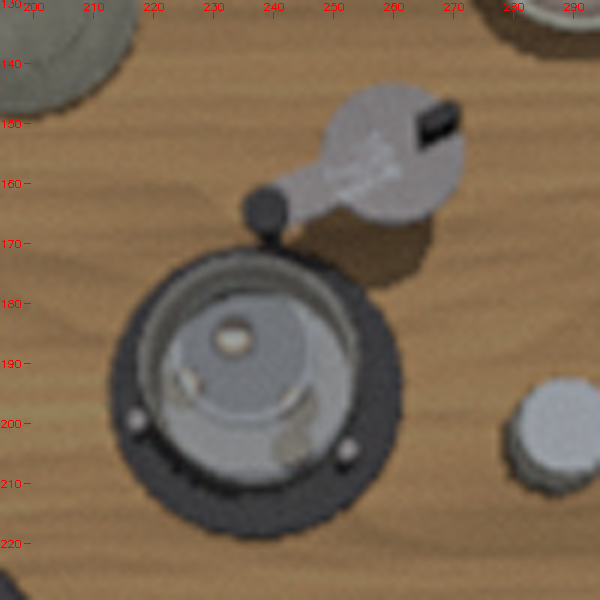

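All four balls lie in the jar, at (233,186), (225,194), (245,197) and (243,204) in the top view. The cover is well open, the chute is back in its place, and the bystanders haven't moved.

```bash
python3 -c "
from rig import robot
s=robot.get_state();print(s['time'],s['force'].round(2),abs(s['joint_vel']).max());print(robot.sign_off())"
```

```text
30.5917 [-0.19  0.09  0.32] 0.00201458572059348
the job is handed in; nothing more can be done
None
```

I swung the middle jar's cover open and poured all four balls in with the chute. The empty chute is back on its feet where it started, and I handed the job in at 30.6 s of the 64 s allowed.

- **Cover:** I pushed it by its tab to about 2.1 rad. That figure is the commanded push; I didn't measure the angle, but the last pictures show the cover well clear of the mouth.
- **Pour:** I held the spout over the mouth and tipped the chute slowly to 19 degrees (0.33 rad). All four balls show in the jar in both camera views, and the load on the wrist dropped by about 0.6 N, which matches four balls.
- **Chute:** the pictures show it empty and upright, with its feet at the same pixels as at the start. The tool met the table on lowering within about 0.5 mm of the height at which I gripped it.
- **Bystanders and contact:** by eye, all six bystanders are where they were. The gripper was clear of everything, with the force reading near zero.

No check failed. I did misread one pixel position while locating the chute, and corrected it before moving the arm. Sign-off gives no verdict, so I can't confirm how it was judged.

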